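# Show the meter's reading to the laptop's webcam

### The job

A colleague on a video call has to read the handheld meter: raise the half-shut laptop screen until it stands open at about 110 degrees, then draw the meter up out of its charging cradle, turn it round and hold it up, upright, about 20 cm straight in front of the laptop's webcam with its display squarely facing the lens and centred on it. Finish while still holding the meter there, still and touching nothing but the gripper; leave everything else on the bench where it is.

Things in the scene. Friction and masses are not known exactly. Their poses are not given: they have to be found in the camera images.
- table: the black bench top; its upper face is the work surface, z = 0
- laptop: silver laptop, 225 (front to back) x 320 x 18 mm without the screen part; it does not slide. Origin at the centre of its underside; its own x axis runs from its front edge (touch pad, where the user sits) towards the hinge, y along the hinge, z up
- screen (a joint): opening angle of the laptop screen in rad: 0 = shut on the keys, 1.57 = square to them, 1.92 = 110 degrees, stop at 2.4. It starts half shut, at 0.75 to 1.05. Stiff hinge: the screen stays where it is left; about 4 N at its top edge, square to it, moves it
- screen_hinge (a point): middle of the hinge line, 18.5 mm above the bench and 107 mm behind the laptop's origin. Axes of the screen part, turning with it: -x from the hinge up to the top edge, y along the hinge, -z out of the display side (towards the user)
- screen_edge (a point): middle of the screen part's top edge, 215 mm from the hinge line. The screen part is a plate 215 x 320 x 7 mm; its display face is level with the hinge line to 1 mm, its outer face 8 mm from it on the +z side. Axes as screen_hinge
- webcam (a point): lens of the webcam, a small dark disc in the middle of the frame above the display, on the display face, 207 mm from the hinge line. Axes as screen_hinge: it looks along -z; the top of its picture is to -x
- cradle: dark grey charging cradle, foot 125 x 100 mm; it does not slide. Its pocket leans back 20 degrees and holds the lowest 40 mm of the meter, 2 mm play each side; a spine 34 mm wide backs the meter to 106 mm above the pocket floor. Origin on the bench, under the foot, 8 mm in front of the foot's middle; -x is the way the meter's display faces, +x the way it leans
- pocket_floor (a point): middle of the pocket's floor, on which the meter stands, 28 mm above the bench
- meter_centre (a point): middle (half-way up and through) of the handheld meter: cream box, blue back, 34 thick (x) x 60 wide (y) x 180 mm long (z), flat parallel sides; 0.25 to 0.4 kg. Its z runs to its top (display) end, -x out of its front with display and keys. It stands in the cradle leaning back 20 degrees; draw it out along its z. Grip across the 60 mm, 80 to 120 mm from its foot, with about 30 N
- meter_display (a point): centre of the meter's pale blue display on its front face, 138 mm above the foot end and 17.5 mm in front of the middle plane; axes as meter_centre
- meter_foot (a point): middle of the meter's foot end (lowest face); axes as meter_centre
- mouse: the mouse: a bystander, leave it where it is; origin at the centre of its underside; pale grey computer mouse, 100 x 60 x 24 mm
- reagent: the amber bottle: a bystander, leave it where it is; origin at the centre of its underside; closed amber reagent bottle, 60 mm diameter, 125 mm tall
- jar: the white jar: a bystander, leave it where it is; origin at the centre of its underside; closed white jar with blue cap, 64 mm diameter, 75 mm tall
- beaker: the beaker: a bystander, leave it where it is; origin at the centre of its underside; clear empty beaker, 68 mm diameter, 90 mm tall
- case: the red case: a bystander, leave it where it is; origin at the centre of its underside; closed red plastic carrying case, 150 x 210 x 60 mm, heavy
- battery: the battery pack: a bystander, leave it where it is; origin at the centre of its underside; spare battery pack of the meter, grey and blue, 60 x 36 x 20 mm, lying near the cradle
- notebook: the notebook: a bystander, leave it where it is; origin at the centre of its underside; dark blue closed notebook, 150 x 105 x 12 mm

How it is judged:
By the outcome, as a careful person would: the job done as asked, in the order asked, and still so for the second after the job is handed in, while the arm keeps its last pose, push and grip.
It also fails if it takes over 64 s, if anything falls off the work surface, if the arm or the gripper's body presses on something with over 40 N, if the wrist force passes 120 N, or if a joint passes its speed limit or range.

### The arm

A 7-joint arm with a two-finger parallel gripper is mounted at the origin on the work surface. World frame = base frame: x ahead of the robot, y to its left, z up, the work surface at z = 0. Lengths are in m, angles in rad, forces in N, time in s.
With the tool pointing down it reaches from about 0.35 to 0.9 m from the base axis. Payload 8.1 kg.
Tool frame: the origin (TCP) lies between the finger pads; the fingertips stand 8 mm ahead of it and the grasp point (between the pads) lies 11 mm behind it (arm.tcp_to_tips is the distance from the TCP to the fingertips, in m); z points along the fingers, x is the direction in which the jaws open and shut, and the axes are right-handed (so a half turn about z gives the same grasp; the last joint's range is limited). The gripper opens to 92 mm and grips with 3 to 60 N. Pads are 19 mm wide; open, the fingers measure 130 mm over their backs; the gripper's body (75 mm by 190 mm) begins 47 mm behind the grasp point.
Start: joints at [-0.103, 0.434, 0.025, 1.573, -0.012, 1.134, -0.075], TCP at [0.625, -0, 0.235] pointing down, gripper open.
Joint ranges: [-2.62, 2.62], [-0.44, 2.09], [-1.27, 1.32], [0.08, 2.57], [-1.32, 4.46], [0.12, 2], [-2.74, 2.74]. Speed limits (rad/s): [2.22, 2.22, 3.01, 3.01, 3.14, 3.14, 3.14].

### API

Orientations are given as a rotation vector (axis times angle).
In Python, from cell import arm, eyes gives the robot as it stands.
- The arm moves only by the tool play_rows, never from a script. Its argument "rows" is a list of rows, each a list of 3 entries, a list of its own where there are three numbers: the shift along the tool's x, y, z each as a share of 50 cm, from -1 to 1, then the turn, a rotation vector about the tool's x, y, z each as a share of 60 degrees, from -1 to 1, then the opening, from -1 (shut) to 1 (fully open), so that 0 is half open. In form: [[[dx, dy, dz], [ax, ay, az], grip], ...]. A call has 1 to 10 rows; each row is the pose to reach, as a shift and turn from the pose commanded when the call began, along the tool's axes at that moment; what a row does not reach only later rows make up. A row lasts 1/10 s, in which the tool goes at most 50 mm and 8.59 degrees, less where a joint would pass 70% of its speed; a pose out of reach is approached as far as the arm can. A call with a number of a shift or a turn outside -1 to 1 is refused whole. A call with a gripper value outside its range is refused whole. The fingers move at their own pace and stop on an object; "newtons" is the grip in N (left out, the last holds). Time passes only in rows, so rows that repeat a pose let the fingers close. It gives the time, the measured TCP pose, the force and the opening at its end, in the units of the state.
- arm.observe(): the state, without advancing time (a new reading comes with each control period).
- eyes.get_image(name): name is "scene" or "side" or "wrist"; returns (picture, depth): 384x512x3 uint8, red, green, blue; 384x512 float32, m along the optical axis (not along the pixel's ray), 0 where there is no reading.
- eyes.get_calibration(name): a dict with "intrinsics" (3x3 intrinsics, pixels), "k1" (the pictures are not rectified: a ray, as slopes to the right and down, at radius r is drawn at 1 + k1 r^2 times it, then the intrinsics apply), "R" (3x3) and "t" (3): a world point X has camera coordinates R X + t. Camera axes: x right, y down, z forward; pixel columns grow to the right and rows downward; lengths in m; the calibration is good to about 2 mm. A picture is of the moment at which its call begins: read the wrist's pose just before it. get_calibration takes no time and is no camera call; for the wrist camera it gives the pose at the moment of the call.
- arm.sign_off(): hands the job in, once; it reports no verdict.
The state is a dict: "clock": time; "joints": joint angles; "dq": joint speeds; "joint_efforts": joint torques, N m; "position": TCP position; "ee_rot": TCP orientation; "force": force on the tool from outside, world axes, zero at the start; "ft_torque": the same for the moment, N m; "width": opening from 0.0 (shut) to 1.0 (fully open).
Only numpy, scipy, OpenCV 4.12 (cv2) and the standard library are available. Lean on these libraries where they do the work, as an engineer would, in place of code of your own. Each camera call takes 0.05 s, during which the arm holds its last target.

## Working session

There is one attempt and no reset: what is moved stays moved. The work goes in short steps, Python scripts to look and compute and a tool call to move; the robot and the scene stay as the last step left them, time stands still between calls to the robot, and variables do not carry over. Pictures are saved under pics/ and viewed, and the job is handed in when it is done.

Besides the shell and the picture viewer there is one more tool, called after ">>>" in YAML: its name, and indented under it one key for each argument. play_rows: Moves the arm, as the interface text tells. Its arguments: {"type":"object","properties":{"rows":{"type":"array","items":{"type":"array"}},"newtons":{"type":"number"}},"required":["rows"]}

```bash
ls; mkdir -p pics; python3 - <<'E'
from cell import arm, eyes
import cv2, numpy as np
print(arm.observe())
for n in ["scene","side","wrist"]:
    c=eyes.get_calibration(n); print(n,c)
    p,d=eyes.get_image(n)
    cv2.imwrite(f"pics/{n}0.png",p[:,:,::-1]); np.savez(f"pics/{n}0.npz",p=p,d=d,K=c["intrinsics"],k1=c["k1"],R=c["R"],t=c["t"])
E
```

```text
pics
{'clock': 0.0, 'joints': array([-0.10259054,  0.43520582,  0.02493989,  1.57408964, -0.01160146,
        1.13401942, -0.07512625]), 'dq': array([-0.00131205,  0.00082253,  0.00050277,  0.00105161,  0.00215942,
        0.00239773, -0.0013564 ]), 'joint_efforts': array([ 3.89017032e-04, -6.67853522e+01,  9.84863900e-01, -3.14464223e+01,
       -6.05165795e-02,  4.27553023e-02,  1.12382318e-04]), 'position': array([ 6.24495519e-01, -4.28092051e-05,  2.33958137e-01]), 'ee_rot': array([ 3.14146420e+00, -1.19447836e-04, -2.46964219e-03]), 'force': array([ 0.26666409, -0.59676139, -0.35842029]), 'ft_torque': array([0.00812481, 0.00297911, 0.00938682]), 'width': 0.9999151270894586}
scene {'intrinsics': array([[381.98423987,   0.        , 260.61959743],
       [  0.        , 381.98423987, 192.55558674],
       [  0.        ,   0.        ,   1.        ]]), 'k1': -0.13091338873787894, 'R': array([[ 0.64732953,  0.76220445,  0.00297482],
       [ 0.65077686, -0.55065539, -0.52275053],
       [-0.39680468,  0.3403278 , -0.85248052]]), 't': array([-0.25012267, -0.29639845,  1.35524539])}
side {'intrinsics': array([[478.07041328,   0.        , 265.33423618],
       [  0.        , 478.07041328, 185.58549787],
       [  0.        ,   0.        ,   1.        ]]), 'k1': 0.057839436893069585, 'R': array([[ 0.72900693, -0.68447841, -0.00618015],
       [-0.41468757, -0.43444574, -0.79955682],
       [ 0.54459444,  0.5854453 , -0.60055865]]), 't': array([-0.402402  ,  0.26667326,  1.28338329])}
wrist {'intrinsics': array([[290.8004459 ,   0.        , 259.43961809],
       [  0.        , 290.8004459 , 189.96567982],
       [  0.        ,   0.        ,   1.        ]]), 'k1': 0.015641039602588194, 'R': array([[ 9.99999300e-01, -8.26884397e-04, -8.46836038e-04],
       [-5.54379698e-04, -9.59377129e-01,  2.82126243e-01],
       [-1.04572092e-03, -2.82125576e-01, -9.59376916e-01]]), 't': array([-0.622976  , -0.03488026,  0.39037043])}
```

View pics/scene0.png

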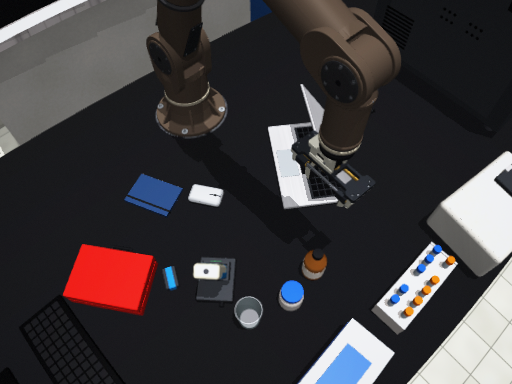

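View pics/side0.png

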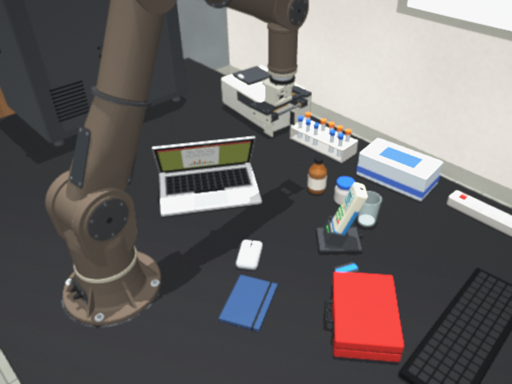

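View pics/wrist0.png

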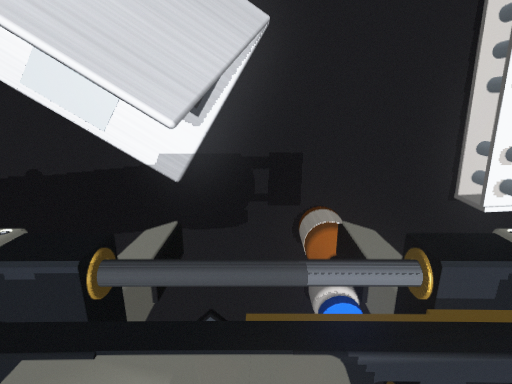

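```bash
cat > h.py <<'E'
import numpy as np, cv2
from scipy.spatial.transform import Rotation as Rn
def load(n):
    z=np.load(f"pics/{n}.npz"); return {k:z[k] for k in z.files}
def ray(c,uv):
    K=c["K"] if "K" in c else c["intrinsics"]
    uv=np.atleast_2d(np.array(uv,float))
    D=np.array([float(c["k1"]),0,0,0.])
    n=cv2.undistortPointsIter(uv.reshape(-1,1,2),K,D,None,None,(3,50,1e-10)).reshape(-1,2)
    d=np.c_[n,np.ones(len(n))]
    return -c["R"].T@c["t"], d@c["R"]      # depth-scaled: C + depth*d
def pts(c,uv):
    uv=np.atleast_2d(uv); C,d=ray(c,uv)
    dep=c["d"][uv[:,1].astype(int),uv[:,0].astype(int)]
    return C+d*dep[:,None],dep
def plane(c,uv,z):
    C,d=ray(c,uv); s=(z-C[2])/d[:,2]; return C+d*s[:,None]
def proj(c,X):
    X=np.atleast_2d(X); D=np.array([float(c["k1"]),0,0,0.])
    K=c["K"] if "K" in c else c["intrinsics"]
    return cv2.projectPoints(X@c["R"].T+c["t"],np.zeros(3),np.zeros(3),K,D)[0].reshape(-1,2)
def cloud(c):
    H,W=c["d"].shape
    u,v=np.meshgrid(np.arange(W),np.arange(H)); uv=np.c_[u.ravel(),v.ravel()]
    P,dep=pts(c,uv); P[dep<=0]=np.nan; return P.reshape(H,W,3)
E
python3 - <<'E'
from h import *
import cv2
for n in ["scene0","side0"]:
    c=load(n); print(n,"C",(-c["R"].T@c["t"]).round(3)); 
    P=cloud(c)
    t=P[:,:,2]; print("z hist", np.histogram(t[np.isfinite(t)],bins=[-.1,-.01,-.003,.003,.01,.05,.1,.2])[0])
    img=cv2.cvtColor(c["p"],cv2.COLOR_RGB2BGR)
    if n=="scene0": q={"lap":(285,150),"bottlecap":(318,255),"jar":(292,290),"beaker":(248,318),"meter":(207,270),"cradle":(217,290),"case":(110,275),"batt":(170,278),"nb":(152,195),"mouse":(206,195),"screen":(312,100)}
    else: q={"lapfront":(210,200),"screen":(200,157),"topL":(156,147),"topR":(253,141),"bottle":(318,165),"jar":(346,184),"beaker":(370,200),"metertop":(358,190),"cradle":(340,245),"case":(370,300),"mouse":(249,255),"nb":(247,300)}
    for k,v in q.items(): print(k,P[v[1],v[0]].round(3))
    cv2.imwrite(f"pics/{n}_laptop.png",cv2.resize(img[70:220,250:390] if n=="scene0" else img[120:220,140:270],None,fx=5 if n!="scene0" else 4,fy=5 if n!="scene0" else 4,interpolation=cv2.INTER_CUBIC))
    cv2.imwrite(f"pics/{n}_met.png",cv2.resize(img[240:340,150:290] if n=="scene0" else img[160:280,300:420],None,fx=5,fy=5,interpolation=cv2.INTER_CUBIC))
E
```

```text
scene0 C [ 0.893 -0.434  1.001]
z hist [ 3155  8574 90749  6265 16375 16501 14290]
lap [0.365 0.122 0.022]
bottlecap [ 0.714 -0.093  0.126]
jar [ 0.728 -0.188  0.075]
beaker [ 0.697 -0.307  0.006]
meter [ 0.596 -0.334  0.199]
cradle [ 0.59  -0.324  0.016]
case [ 0.392 -0.522  0.059]
batt [ 0.483 -0.402  0.018]
nb [ 0.223 -0.298  0.009]
mouse [ 0.339 -0.174  0.024]
screen [0.347 0.241 0.157]
side0 C [-0.295 -0.911  0.981]
z hist [ 3486  2039 60753 19524 24373 14730 11130]
lapfront [0.396 0.094 0.019]
screen [0.449 0.205 0.108]
topL [0.308 0.227 0.198]
topR [0.572 0.078 0.173]
bottle [ 0.693 -0.098  0.11 ]
jar [ 0.716 -0.198  0.076]
beaker [ 0.723 -0.288  0.06 ]
metertop [ 0.576 -0.337  0.203]
cradle [ 0.534 -0.33   0.024]
case [ 0.405 -0.525  0.064]
mouse [ 0.316 -0.185  0.029]
nb [ 0.216 -0.29   0.014]
```

View crops.

View pics/side0_laptop.png

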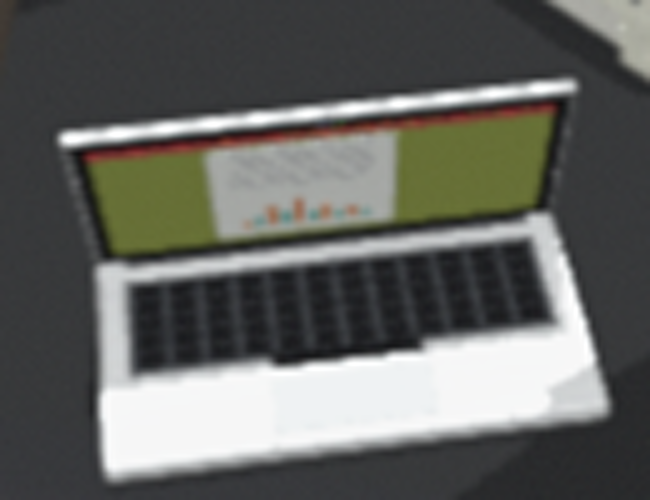

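View pics/side0_met.png

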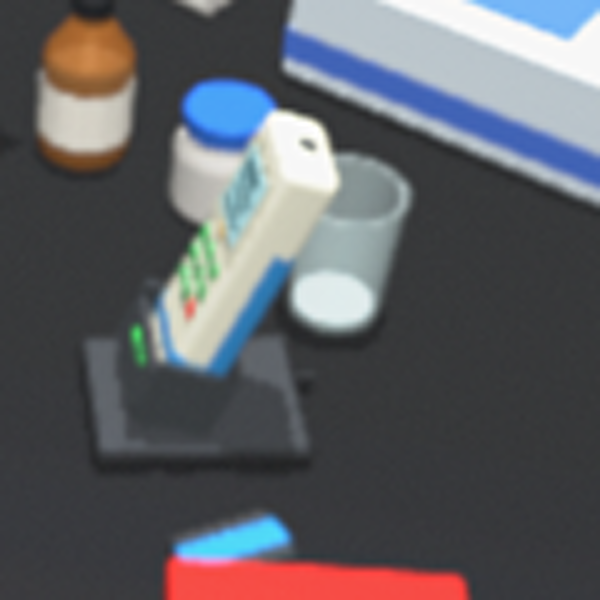

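View pics/scene0_met.png

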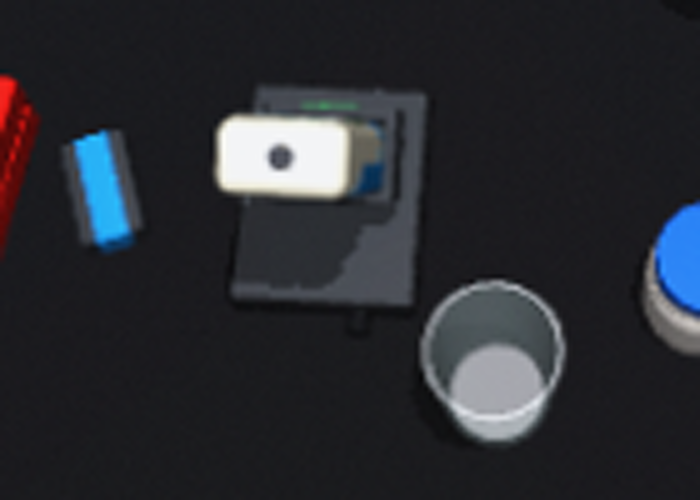

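View pics/scene0_laptop.png

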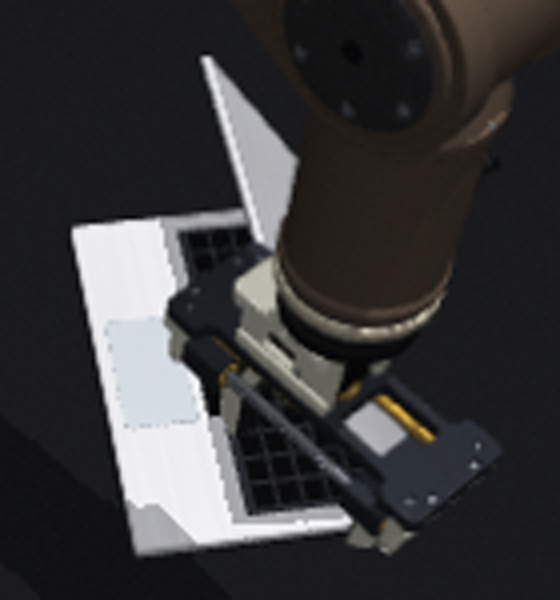

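```bash
python3 - <<'E'
from h import *
for n in ["side0","scene0"]:
    c=load(n);P=cloud(c)
    reg=(P[:,:,0]>.2)&(P[:,:,0]<.7)&(P[:,:,1]>-.1)&(P[:,:,1]<.45)
    img=c["p"].astype(int); bright=img.min(2)>110
    m=reg&(P[:,:,2]>.012)&(P[:,:,2]<.024)
    if n=="scene0":
        # exclude gripper by height band
        pass
    q=P[m][:,:2]; print(n,len(q)); 
    # bench z
    b=reg&(abs(P[:,:,2])<.01); print("bench",np.median(P[b][:,2]))
    mm=cv2.morphologyEx(m.astype(np.uint8),cv2.MORPH_OPEN,np.ones((3,3)))
    nn,lab,st,ce=cv2.connectedComponentsWithStats(mm); k=1+np.argmax(st[1:,4]); 
    q=P[(lab==k)]; print(st[k],"zmed",np.median(q[:,2]),q[:,2].std())
    r=cv2.minAreaRect((q[:,:2]*1000).astype(np.float32)); print(r, cv2.boxPoints(r).round(0).tolist())
    s=reg&(P[:,:,2]>.045)&(P[:,:,2]<.25)
    if n=="side0":
        mm=cv2.morphologyEx(s.astype(np.uint8),cv2.MORPH_OPEN,np.ones((3,3)))
        nn,lab,st,ce=cv2.connectedComponentsWithStats(mm)
        for k in range(1,nn):
            if st[k,4]>150: print(st[k],np.median(P[lab==k],axis=0).round(3))
E
```

```text
side0 3786
bench 0.0017695708862055515
[ 160  163  101   52 3562] zmed 0.020028769038954675 0.002204613006685993
((440.02716064453125, 158.56455993652344), (235.64695739746094, 319.2685241699219), 57.65382766723633) [[242.0, 144.0], [512.0, -26.0], [638.0, 173.0], [368.0, 344.0]]
[ 152  137  103   32 2259] [0.45  0.185 0.136]
scene0 3027
bench -0.00023653102689913386
[ 268  123   69   85 2876] zmed 0.018209535122003684 0.0020383011791241974
((424.50592041015625, 127.67805480957031), (162.30838012695312, 323.8617248535156), 59.14611053466797) [[244.0, 141.0], [522.0, -25.0], [605.0, 114.0], [327.0, 280.0]]
```

```bash
python3 - <<'E'
from h import *
c=load("side0");P=cloud(c);g=cv2.cvtColor(c["p"],cv2.COLOR_RGB2GRAY)
cs=load("scene0");gs=cv2.cvtColor(cs["p"],cv2.COLOR_RGB2GRAY)
def fit(q):
    l=cv2.fitLine(q[:,:2].astype(np.float32),cv2.DIST_HUBER,0,1e-4,1e-4).ravel(); 
    if l[0]<0:l[:2]*=-1
    return np.degrees(np.arctan2(l[1],l[0])),l[2:]
print(g[190:225,200]); print(gs[165,258:290])
# side: front edge bottom of bright: for each col last row crossing
def cross(v,th,up):  # subpixel index where v crosses
    for i in (range(len(v)-1)):
        a,b=float(v[i]),float(v[i+1])
        if (a<th<=b): return i+(th-a)/(b-a)
    return None
E=[]
for u in range(168,256):
    col=g[:225,u][::-1]  # from bottom up
    col=g[180:226,u][::-1]; x=cross(col,80,1)
    if x is not None: E.append((u,225-x))
q=plane(c,E,0.0); print("side front bottom edge z=0:",fit(q), "ends",q[0].round(4),q[-1].round(4))
q=plane(c,E,0.018); print("  if z=.018",fit(q))
E=[]
for v in range(132,200):
    x=cross(gs[v,255:300],80,1)
    if x is not None: E.append((255+x,v))
for z in (0,.018):
    q=plane(cs,E,z); print("scene front z",z,fit(q),q[0].round(4),q[-1].round(4))
# screen plane
s=np.zeros_like(g); 
reg=(P[:,:,0]>.2)&(P[:,:,0]<.7)&(P[:,:,1]>0)&(P[:,:,1]<.45)&(P[:,:,2]>.045)&(P[:,:,2]<.25)
hsv=cv2.cvtColor(c["p"],cv2.COLOR_RGB2HSV)
m=reg&(hsv[:,:,0]>20)&(hsv[:,:,0]<45)&(hsv[:,:,1]>90)
Q=P[m]; print(len(Q)); ce=Q.mean(0); U,S,V=np.linalg.svd(Q-ce); n=V[2]; n*=np.sign(n[2]); print("screen n",n, "res",S[2]/np.sqrt(len(Q)),ce, "tilt", np.degrees(np.arccos(abs(n[2]))))
# normal of display at angle a: display faces; horizontal part
print("n yaw",np.degrees(np.arctan2(n[1],n[0])))
E
```

```text
[ 30  30 100 209 246 243 241 241 241 241 241 241 241 241 240 241 245 247
 244 211 160 103  57  53  56  57  56  58  57  58  57  58  56  57  58]
[ 28  26  27  28  27  27  26  28  28  27  28  26  27  25  28  26  20 162
 232 235 235 220 219 219 218 218 219 219 219 219 219 219]
side front bottom edge z=0: (np.float32(-31.953081), array([0.3208101 , 0.10759488], dtype=float32)) ends [0.2649 0.1426 0.    ] [ 0.501  -0.0053  0.    ]
  if z=.018 (np.float32(-31.953068), array([0.30951667, 0.08891547], dtype=float32))
scene front z 0 (np.float32(-32.07186), array([0.38111627, 0.06444147], dtype=float32)) [0.2579 0.1424 0.    ] [ 0.4851 -0.0006  0.    ]
scene front z 0.018 (np.float32(-32.07186), array([0.3903121 , 0.05548324], dtype=float32)) [0.2693 0.132  0.018 ] [ 0.4924 -0.0084  0.018 ]
898
screen n [0.43215944 0.69271276 0.57739697] res 0.0013299891500515952 [0.46728011 0.19243864 0.11070131] tilt 54.73233334921005
n yaw 58.04139286051942
```

```bash
python3 - <<'E'
from h import *
from cell import arm
print([a for a in dir(arm) if not a.startswith("_")], arm.tcp_to_tips)
for n in ["scene0","side0"]:
    c=load(n);P=cloud(c)
    reg=(P[:,:,0]>.45)&(P[:,:,0]<.72)&(P[:,:,1]>-.43)&(P[:,:,1]<-.2)
    hsv=cv2.cvtColor(c["p"],cv2.COLOR_RGB2HSV)
    foot=reg&(P[:,:,2]>.008)&(P[:,:,2]<.022)&(hsv[:,:,2]<110)
    mm=cv2.morphologyEx(foot.astype(np.uint8),cv2.MORPH_OPEN,np.ones((3,3)))
    nn,lab,st,ce=cv2.connectedComponentsWithStats(mm);k=1+np.argmax(st[1:,4]);q=P[lab==k]
    r=cv2.minAreaRect((q[:,:2]*1000).astype(np.float32)); print(n,"foot",st[k],np.median(q[:,2]).round(4),r,cv2.boxPoints(r).round().tolist())
    # cream parts & faces
    up=reg&(P[:,:,2]>.08)&(P[:,:,2]<.24)
    nn,lab,st,ce=cv2.connectedComponentsWithStats(up.astype(np.uint8))
    for k in range(1,nn):
        if st[k,4]>60:
            q=P[lab==k]; print(st[k],q.min(0).round(3),q.max(0).round(3))
    gr=reg&(hsv[:,:,0]>45)&(hsv[:,:,0]<75)&(hsv[:,:,1]>120)
    print("green",gr.sum(),P[gr].mean(0).round(3) if gr.sum() else 0)
E
```

```text
['PlanningError', 'observe', 'sign_off', 'tcp_to_tips'] 0.008
scene0 foot [196 258  40  49 988] 0.0148 ((565.7183837890625, -310.463134765625), (98.40658569335938, 136.45335388183594), 46.98953628540039) [[482.0, -300.0], [582.0, -393.0], [649.0, -321.0], [549.0, -228.0]]
[193 263  32  18 484] [ 0.565 -0.364  0.085] [ 0.62  -0.28   0.202]
[234 296  29  29 121] [ 0.665 -0.338  0.08 ] [ 0.72  -0.271  0.093]
green 0 0
side0 foot [316 227  46  26 648] 0.0166 ((560.0382080078125, -308.4239196777344), (101.42861938476562, 132.98361206054688), 47.650245666503906) [[477.0, -301.0], [575.0, -391.0], [643.0, -316.0], [545.0, -226.0]]
[334 183  47  47 953] [ 0.529 -0.363  0.08 ] [ 0.72  -0.273  0.205]
green 17 [ 0.537 -0.28   0.059]
```

>>> play_rows:
  rows:
    - [[-0.43, -0.2, 0], [0, 0, 0.533], -1]
    - [[-0.43, -0.2, 0], [0, 0, 0.533], -1]
    - [[-0.43, -0.2, 0], [0, 0, 0.533], -1]
    - [[-0.43, -0.2, 0], [0, 0, 0.533], -1]
    - [[-0.43, -0.2, 0], [0, 0, 0.533], -1]
    - [[-0.43, -0.2, 0], [0, 0, 0.533], -1]
    - [[-0.43, -0.2, 0], [0, 0, 0.533], -1]
    - [[-0.43, -0.2, 0], [0, 0, 0.533], -1]

```text
clock: 0.95
position: [0.411, 0.0996, 0.2349]
ee_rot: [-3.019, 0.867, -0.001]
force: [-0.1, -0.2, -0.1]
width: 0.352
```

```bash
cat >> h.py <<'E'
def snap(*names):
    from cell import eyes
    import time
    out=[]
    for n in names:
        base,tag=n.split(":")
        c=eyes.get_calibration(base); p,d=eyes.get_image(base)
        cv2.imwrite(f"pics/{tag}.png",cv2.cvtColor(p,cv2.COLOR_RGB2BGR))
        np.savez(f"pics/{tag}.npz",p=p,d=d,K=c["intrinsics"],k1=c["k1"],R=c["R"],t=c["t"])
def obs():
    from cell import arm
    import json
    s=arm.observe()
    with open("log.jsonl","a") as f: f.write(json.dumps({"j":list(s["joints"]),"p":list(s["position"]),"r":list(s["ee_rot"])})+"\n")
    R=Rn.from_rotvec(s["ee_rot"]).as_matrix()
    print("t",round(s["clock"],2),"p",s["position"].round(4),"j",s["joints"].round(3),"F",s["force"].round(1),"w",round(s["width"],3)); print("R",R.round(3).tolist())
    return s,R
E
python3 - <<'E'
from h import *
obs(); snap("wrist:w1")
E
```

```text
t 0.95 p [0.411  0.0996 0.2349] j [-0.4    0.103  0.039  2.035 -0.004  1.004 -0.918] F [-0.1 -0.2 -0.1] w 0.352
R [[0.848, -0.53, 0.001], [-0.53, -0.848, -0.0], [0.001, -0.0, -1.0]]
```

View pics/w1.png

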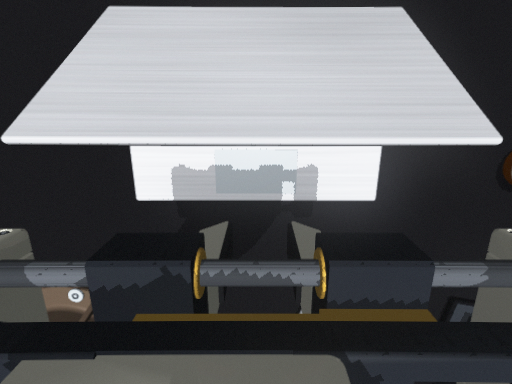

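>>> play_rows:
  rows:
    - [[0, 0, 0.09], [0, 0, 0], -1]
    - [[0, 0, 0.09], [0, 0, 0], -1]
    - [[0, 0, 0.09], [0, 0, 0], -1]

```text
clock: 1.3
position: [0.4099, 0.0993, 0.1896]
ee_rot: [3.018, -0.867, -0.003]
force: [0.5, -0.4, -0.5]
width: 0.045
```

>>> play_rows:
  rows:
    - [[0, -0.03, 0], [0, 0, 0], -1]
    - [[0, -0.06, 0], [0, 0, 0], -1]
    - [[0, -0.08, 0], [0, 0, 0], -1]
    - [[0, -0.1, 0], [0, 0, 0], -1]
    - [[0, -0.12, 0], [0, 0, 0], -1]

```text
clock: 1.8
position: [0.4416, 0.1505, 0.1901]
ee_rot: [3.018, -0.865, -0.002]
force: [-4.9, -6.3, 5.7]
width: 0.002
```

```bash
python3 - <<'E'
from h import *
obs(); snap("side:s2")
E
```

```text
t 1.8 p [0.4416 0.1505 0.1901] j [-0.458  0.229  0.017  2.004 -0.003  0.912 -0.998] F [-4.9 -6.3  5.7] w 0.002
R [[0.848, -0.53, -0.002], [-0.53, -0.848, -0.002], [-0.0, 0.003, -1.0]]
```

View pics/s2.png

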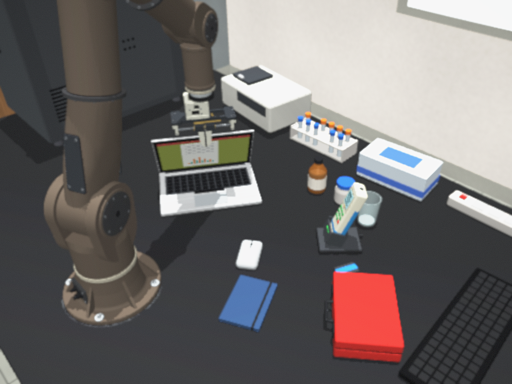

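>>> play_rows:
  rows:
    - [[0, -0.04, 0], [0, 0, 0], -1]
    - [[0, -0.08, 0], [0, 0, 0], -1]
    - [[0, -0.12, 0], [0, 0, 0], -1]
    - [[0, -0.16, 0], [0, 0, 0], -1]
    - [[0, -0.2, 0], [0, 0, 0], -1]
    - [[0, -0.23, 0], [0, 0, 0], -1]
    - [[0, -0.26, 0], [0, 0, 0], -1]
    - [[0, -0.29, 0], [0, 0, 0], -1]
    - [[0, -0.3, 0], [0, 0, 0], -1]

```text
clock: 2.75
position: [0.5212, 0.2794, 0.1893]
ee_rot: [3.019, -0.863, -0.002]
force: [-1.8, -3.1, -2.1]
width: 0.006
```

```bash
cat >> h.py <<'E'
def screen(tag):
    c=load(tag);P=cloud(c)
    hsv=cv2.cvtColor(c["p"],cv2.COLOR_RGB2HSV)
    reg=(P[:,:,0]>.2)&(P[:,:,0]<.75)&(P[:,:,1]>0)&(P[:,:,1]<.5)&(P[:,:,2]>.04)&(P[:,:,2]<.25)
    m=reg&(hsv[:,:,0]>20)&(hsv[:,:,0]<45)&(hsv[:,:,1]>90)
    Q=P[m]; ce=np.median(Q,axis=0); Q=Q[np.linalg.norm(Q-ce,axis=1)<.25]
    for _ in range(3):
        ce=Q.mean(0); V=np.linalg.svd(Q-ce,full_matrices=False)[2]; n=V[2]; r=(Q-ce)@n; Q=Q[abs(r)<3*r.std()+1e-6]
    xl=np.array([.53,.848,0])
    if n@xl>0: n=-n
    th=np.arctan2(-(n@xl),-n[2])
    print("screen pts",len(Q),"n",n.round(3),"theta",th.round(4),"deg",np.degrees(th).round(2),"ce",ce.round(4),"hinge xl",(ce@xl+ (ce[2]-.0185)/np.tan(th)).round(4),"yaw",np.degrees(np.arctan2(-n[1],-n[0])).round(2))
E
python3 - <<'E'
from h import *
obs(); snap("side:s3"); screen("s2"); screen("s3")
E
```

```text
t 2.75 p [0.5212 0.2794 0.1893] j [-5.830e-01  4.220e-01  1.000e-03  1.714e+00 -0.000e+00  1.007e+00
 -1.139e+00] F [-1.8 -3.1 -2.1] w 0.006
R [[0.849, -0.529, -0.001], [-0.529, -0.849, -0.001], [-0.001, 0.002, -1.0]]
screen pts 1224 n [-0.463 -0.744 -0.482] theta 1.068 deg 61.19 ce [0.4743 0.2024 0.1139] hinge xl 0.4754 yaw 58.08
screen pts 2415 n [-0.507 -0.814  0.284] theta 1.8583 deg 106.47 ce [0.516  0.2708 0.118 ] hinge xl 0.4736 yaw 58.09
```

View pics/s3.png

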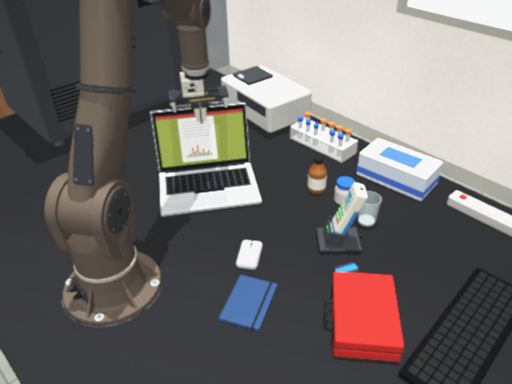

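>>> play_rows:
  rows:
    - [[0, -0.012, 0], [0, 0, 0], -1]
    - [[0, -0.024, 0], [0, 0, 0], -1]
    - [[0, -0.024, 0], [0, 0, 0], -1]

```text
clock: 3.1
position: [0.5279, 0.2889, 0.1899]
ee_rot: [-3.02, 0.865, -0.001]
force: [-0.8, -1.2, -0.6]
width: 0.006
```

```bash
python3 - <<'E'
from h import *
obs(); snap("side:s4"); screen("s4")
E
```

```text
t 3.1 p [0.5279 0.2889 0.1899] j [-5.900e-01  4.360e-01  1.000e-03  1.689e+00 -1.000e-03  1.016e+00
 -1.147e+00] F [-0.8 -1.2 -0.6] w 0.006
R [[0.848, -0.529, 0.001], [-0.529, -0.848, 0.0], [0.0, -0.001, -1.0]]
screen pts 2419 n [-0.498 -0.798  0.341] theta 1.9183 deg 109.91 ce [0.5199 0.2758 0.1166] hinge xl 0.4739 yaw 58.02
```

>>> play_rows:
  rows:
    - [[0, 0.1, 0], [0, 0, 0], -1]
    - [[0, 0.2, 0], [0, 0, 0], -1]
    - [[0, 0.2, -0.1], [0, 0, 0], 0]
    - [[0, 0.2, -0.2], [0, 0, 0], 1]
    - [[0, 0.2, -0.3], [0, 0, 0], 1]
    - [[0.1, 0.2, -0.3], [0, 0, 0], 1]

```text
clock: 3.75
position: [0.5169, 0.1835, 0.3488]
ee_rot: [-3.011, 0.848, -0.014]
force: [1.2, 1.3, -0.2]
width: 0.302
```

```bash
python3 - <<'E'
from h import *
obs()
E
```

```text
t 3.75 p [0.5169 0.1835 0.3488] j [-0.468  0.226  0.041  1.592 -0.014  1.309 -0.974] F [ 1.2  1.3 -0.2] w 0.302
R [[0.853, -0.521, 0.012], [-0.522, -0.853, 0.01], [0.005, -0.015, -1.0]]
```

>>> play_rows:
  rows:
    - [[0.1, 0, 0], [0, 0, 0], 1]
    - [[0.2, 0, 0], [0, 0, 0], 1]
    - [[0.3, 0, 0], [0, 0, 0], 1]
    - [[0.4, 0, 0], [0, 0, 0], 1]
    - [[0.5, 0, 0], [0, 0, 0], 1]
    - [[0.6, 0, 0], [0, 0, 0], 1]
    - [[0.7, 0, 0], [0, 0, 0], 1]

```text
clock: 4.45
position: [0.8159, -0.0091, 0.341]
ee_rot: [-3.019, 0.864, -0.005]
force: [2.5, -0.7, -0.3]
width: 0.913
```

```bash
python3 - <<'E'
from h import *
obs(); snap("side:s5","scene:c5","wrist:w5"); screen("s5")
E
```

```text
t 4.45 p [ 0.8159 -0.0091  0.341 ] j [-0.11   0.765  0.157  0.747 -0.109  1.631 -0.561] F [ 2.5 -0.7 -0.3] w 0.913
R [[0.849, -0.529, 0.004], [-0.529, -0.849, 0.001], [0.003, -0.003, -1.0]]
screen pts 2153 n [-0.497 -0.797  0.344] theta 1.922 deg 110.12 ce [0.5324 0.2655 0.1101] hinge xl 0.4737 yaw 58.08
```

View pics/s5.png

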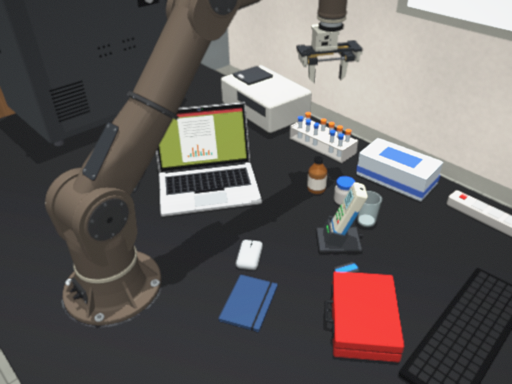

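View pics/w5.png

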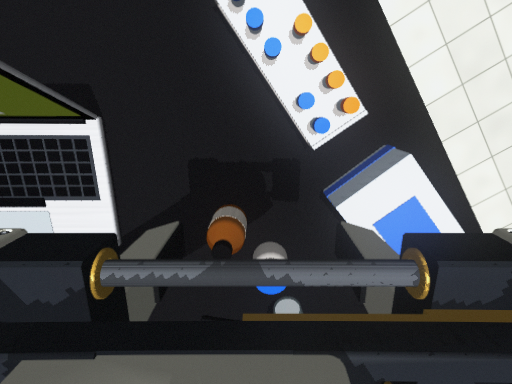

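View pics/c5.png

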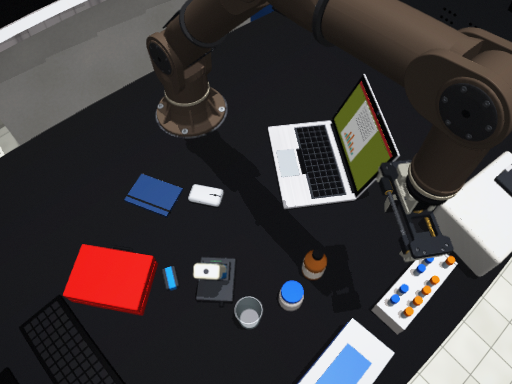

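```bash
cat > kin.py <<'E'
from h import *
import json, itertools
from scipy.optimize import least_squares
def data():
    D=[dict(j=[-0.10259054,0.43520582,0.02493989,1.57408964,-0.01160146,1.13401942,-0.07512625],p=[.6245,0,.23396],r=[3.14146,-.000119,-.00247])]
    D+= [json.loads(l) for l in open("log.jsonl")]
    return D
AX=np.array([[0,0,1],[0,1,0],[0,0,1],[0,1,0],[0,0,1],[0,1,0],[0,0,1.]])
LIM=np.array([[-2.62,2.62],[-.44,2.09],[-1.27,1.32],[.08,2.57],[-1.32,4.46],[.12,2],[-2.74,2.74]])
def fk(q,sg,prm,allp=False):
    # prm: offsets 8x3 (base->j1 ... tool), final yaw
    o=prm[:24].reshape(8,3); R=np.eye(3);p=o[0].copy();out=[p.copy()]
    for i in range(7):
        R=R@Rn.from_rotvec(AX[i]*sg[i]*(q[i]+prm[25+i])).as_matrix(); p=p+R@o[i+1]; out.append(p.copy())
    R=R@Rn.from_rotvec([0,0,prm[24]]).as_matrix()
    return (R,p,out) if allp else (R,p)
def fit(sg,D,x0=None,reg=.002):
    J=[np.array(d["j"]) for d in D];Pp=[np.array(d["p"]) for d in D];RR=[Rn.from_rotvec(d["r"]).as_matrix() for d in D]
    prior=np.zeros(32); prior[[5,8,14,17,23]]=0; 
    pr=np.zeros((8,3)); pr[1]=[0,0,.35];pr[3]=[0,0,.45];pr[5]=[0,0,.42];pr[7]=[0,0,.25]; prior[:24]=pr.ravel()
    if x0 is None: x0=prior
    def f(x):
        e=[]
        for q,p,R in zip(J,Pp,RR):
            A,b=fk(q,sg,x); e+=list((b-p)*10); e+=list(Rn.from_matrix(A.T@R).as_rotvec()*3)
        return np.array(e+list(reg*(x-prior)[:25])+list(.3*x[25:]))
    return least_squares(f,x0)
if __name__=="__main__":
    D=data(); print(len(D)); best=[]
    for s1,s3,s5,s7 in itertools.product([1,-1],repeat=4):
        sg=[s1,1,s3,1,s5,1,s7]
        r=None
        for yaw in (0,3.14):
            x0=np.zeros(32); pr=np.zeros((8,3)); pr[1]=[0,0,.35];pr[3]=[0,0,.45];pr[5]=[0,0,.42];pr[7]=[0,0,.25]; x0[:24]=pr.ravel(); x0[24]=yaw
            rr=fit(sg,D,x0)
            if r is None or rr.cost<r.cost:r=rr
        best.append((r.cost,sg,r.x))
    best.sort(key=lambda t:t[0])
    for c,s,x in best[:4]: print(c,s,x[:24].reshape(8,3).round(3).tolist(),x[24:].round(3))
    np.savez("kin.npz",sg=best[0][1],x=best[0][2])
E
wc -l log.jsonl; python3 kin.py
```

```text
6 log.jsonl
7
1.976966516915417e-05 [-1, 1, -1, 1, -1, 1, -1] [[-0.0, -0.0, -0.039], [0.0, -0.018, 0.311], [-0.0, -0.018, 0.054], [0.0, -0.008, 0.504], [-0.001, -0.008, 0.004], [0.001, -0.001, 0.424], [0.0, -0.001, 0.056], [-0.0, 0.0, 0.306]] [ 3.141  0.    -0.     0.     0.    -0.    -0.    -0.   ]
0.05199076770807761 [-1, 1, -1, 1, 1, 1, -1] [[0.227, -0.013, -0.284], [0.369, 0.087, 0.066], [-0.684, 0.087, 0.013], [0.946, -0.252, 0.463], [0.099, -0.252, 0.026], [-0.021, 0.071, 0.446], [0.552, 0.071, -0.209], [0.103, 0.003, 0.041]] [-2.94  -0.023 -0.545 -0.211  0.443  0.061  0.098  0.   ]
0.059244558052373636 [-1, 1, 1, 1, 1, 1, -1] [[-0.08, -0.007, 0.031], [0.049, -0.044, 0.381], [0.153, -0.044, 0.03], [-0.396, 0.058, 0.48], [0.244, 0.058, -0.005], [-0.301, -0.078, 0.415], [-0.008, -0.078, 0.138], [-0.026, 0.001, 0.388]] [-2.915 -0.033  0.436  0.109 -0.288 -0.113 -0.141  0.   ]
0.11778235913536016 [-1, 1, 1, 1, -1, 1, -1] [[0.026, 0.095, -0.163], [-0.134, -0.065, 0.187], [0.396, -0.065, 0.023], [-0.611, -0.15, 0.473], [-0.427, -0.15, -0.088], [0.016, 0.132, 0.332], [-0.101, 0.132, -0.073], [0.024, -0.041, 0.177]] [-2.762 -0.085  0.421  0.007  0.518  0.262 -0.935  0.   ]
```

```bash
python3 - <<'E'
from h import *
yaw=np.radians(-42.7)
c=load("c5");P=cloud(c);g=cv2.cvtColor(c["p"],cv2.COLOR_RGB2GRAY)
roi=np.zeros_like(g);roi[255:290,185:235]=1
m=((g>205)&(roi>0)).astype(np.uint8); m=cv2.morphologyEx(m,cv2.MORPH_CLOSE,np.ones((3,3)))
nn,lab,st,ce=cv2.connectedComponentsWithStats(m);k=1+np.argmax(st[1:,4]);print(st[k],ce[k])
cn=cv2.findContours((lab==k).astype(np.uint8),cv2.RETR_EXTERNAL,cv2.CHAIN_APPROX_NONE)[0][0].reshape(-1,2)
for it in range(3):
    xc=np.array([np.cos(yaw),np.sin(yaw),0]); zm=np.sin(np.radians(20))*xc+np.array([0,0,np.cos(np.radians(20))])
    C,d=ray(c,cn)
    X0=np.array([.596,-.334,.1971]) if it==0 else X0
    s=((X0-C)@zm)/(d@zm); Q=C+d*s[:,None]
    ym=np.cross(zm,np.cross([0,0,1],xc)); xm=np.cross(np.cross([0,0,1],xc),zm); y_=np.cross([0,0,1],xc)
    q=np.c_[(Q-X0)@xm,(Q-X0)@y_]*1000
    r=cv2.minAreaRect(q.astype(np.float32)); print(r)
    cc=r[0]; X0=X0+xm*cc[0]/1000+y_*cc[1]/1000
    # move along camera ray so the height is right
    v=X0-C; X0=C+v*((.1971-C[2])/v[2])
    print("top centre",X0.round(4))
# bench z check around
b=P[300:320,190:215].reshape(-1,3); print("bench",np.nanmedian(b[:,2]))
# side view planes
s=load("s5");S=cloud(s);hs=cv2.cvtColor(s["p"],cv2.COLOR_RGB2HSV)
reg=(S[:,:,0]>.5)&(S[:,:,0]<.68)&(S[:,:,1]>-.40)&(S[:,:,1]<-.22)&(S[:,:,2]>.07)&(S[:,:,2]<.21)
Q=S[reg]; print(len(Q))
# ransac planes
rng=np.random.default_rng(0)
for k in range(3):
    best=None
    for _ in range(1500):
        a=Q[rng.choice(len(Q),3,replace=False)]; n=np.cross(a[1]-a[0],a[2]-a[0]); l=np.linalg.norm(n)
        if l<1e-6: continue
        n/=l; i=abs((Q-a[0])@n)<.002
        if best is None or i.sum()>best.sum(): best=i
    A=Q[best];ce=A.mean(0);V=np.linalg.svd(A-ce,full_matrices=False)[2];n=V[2]
    print("plane",best.sum(),n.round(3),ce.round(4),"yaw",np.degrees(np.arctan2(n[1],n[0])).round(1),"elev",np.degrees(np.arcsin(n[2])).round(1)); Q=Q[~best]
E
```

```text
[194 264  25  15 323] [206.05263158 270.63157895]
((1.0278873443603516, -2.4394149780273438), (30.619476318359375, 53.71398162841797), 2.66062593460083)
top centre [ 0.5952 -0.3365  0.1971]
((5.7220458984375e-06, 5.7220458984375e-06), (30.606103897094727, 53.69049835205078), 2.6606359481811523)
top centre [ 0.5952 -0.3365  0.1971]
((9.5367431640625e-07, 0.0), (30.606103897094727, 53.69049835205078), 2.6606359481811523)
top centre [ 0.5952 -0.3365  0.1971]
bench 6.621548615259876e-05
1022
plane 352 [-0.696  0.632  0.341] [ 0.5604 -0.31    0.1373] yaw 137.7 elev 20.0
plane 282 [ 0.731  0.682 -0.036] [ 0.5556 -0.3398  0.1351] yaw 43.0 elev -2.1
plane 91 [-0.473 -0.878 -0.075] [ 0.5559 -0.3412  0.1373] yaw -118.3 elev -4.3
```

```bash
python3 - <<'E'
from h import *
s=load("s5"); im=cv2.cvtColor(s["p"],cv2.COLOR_RGB2BGR)
cv2.imwrite("pics/s5z.png",cv2.resize(im[98:218,148:268],None,fx=5,fy=5,interpolation=cv2.INTER_CUBIC))
c=load("c5"); im=cv2.cvtColor(c["p"],cv2.COLOR_RGB2BGR)
cv2.imwrite("pics/c5z.png",cv2.resize(im[70:220,260:400],None,fx=4,fy=4,interpolation=cv2.INTER_CUBIC))
E
```

```text
(no output)
```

View pics/s5z.png

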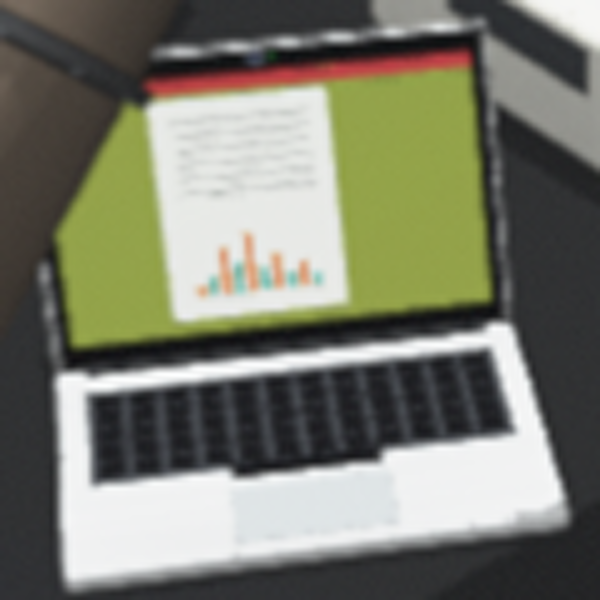

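View pics/c5z.png

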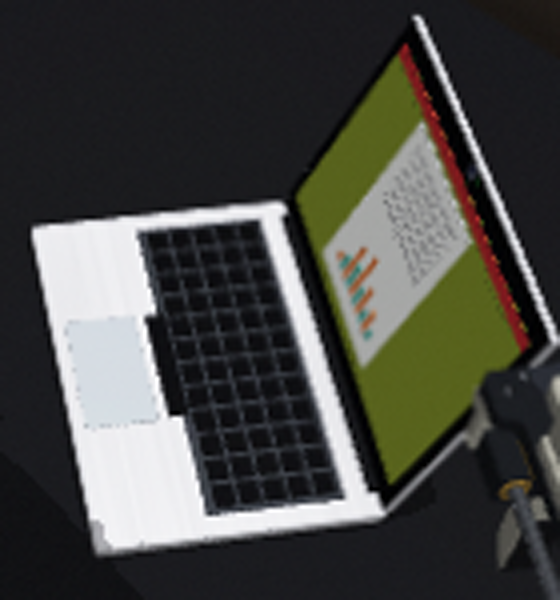

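```bash
python3 - <<'E'
from h import *
s=load("s5");c=load("c5")
C1,d1=ray(s,(199.0,109.2));C2,d2=ray(c,(377.6,113.4));d1=d1[0];d2=d2[0]
A=np.c_[d1,-d2]; t=np.linalg.lstsq(A,C2-C1,rcond=None)[0]
a=C1+t[0]*d1;b=C2+t[1]*d2; print("webcam",a.round(4),b.round(4),"gap",np.linalg.norm(a-b).round(4))
xl=np.array([np.cos(np.radians(58.05)),np.sin(np.radians(58.05)),0]);yl=np.array([-xl[1],xl[0],0])
w=(a+b)/2; print("mid",w,"xl",w@xl,"yl",w@yl,"expected xl",.475+.207*np.sin(np.radians(20.1)),"z",.0185+.207*np.cos(np.radians(20.1)))
# intersections with the fitted display plane
for C,d,nm in((C1,d1,"side"),(C2,d2,"scene")):
    n=-np.sin(1.922)*xl-np.cos(1.922)*np.array([0,0,1]); H=.4755*xl+np.array([0,0,.0185])
    X=C+d*(((H-C)@n)/(d@n)); print(nm,X.round(4),X@xl,X@yl)
# screen outer lateral edges: scene top-left corner, base corners
def im(pt,f,o): return ((pt[0]+.5)/f-.5+o[0],(pt[1]+.5)/f-.5+o[1])
for nm,pt in (("frontleft",(32,228)),("frontright",(100,553))):
    X=plane(c,im(pt,4,(260,70)),.0 if nm=="frontright" else .018)[0]; print("scene",nm,X.round(4),"xl",(X@xl).round(4),"yl",(X@yl).round(4))
for nm,pt in (("frontleft",(70,592)),("frontright",(568,528))):
    X=plane(s,im(pt,5,(148,98)),0)[0]; print("side",nm,X.round(4),"xl",(X@xl).round(4),"yl",(X@yl).round(4))
E
```

```text
webcam [0.5363 0.3111 0.2113] [0.5373 0.3087 0.2086] gap 0.0038
mid [0.53683605 0.3099244  0.20998417] xl 0.547056386569159 yl -0.2915053893472239 expected xl 0.5461375567792225 z 0.21289251018360475
side [0.5355 0.31   0.2121] 0.5464199676220375 -0.29038020734450226
scene [0.5379 0.3076 0.2099] 0.5456157825581788 -0.2936610870969591
scene frontleft [0.2504 0.1466 0.018 ] xl 0.2569 yl -0.1348
scene frontright [ 0.5143 -0.014   0.    ] xl 0.2602 yl -0.4438
side frontleft [0.2495 0.1552 0.    ] xl 0.2637 yl -0.1296
side frontright [ 0.5199 -0.0145  0.    ] xl 0.2628 yl -0.4488
```

```bash
cat >> kin.py <<'E'
def ik(R,p,q0,sg,x,fix=None):
    def f(q):
        A,b=fk(q,sg,x); return np.r_[(b-p)*10,Rn.from_matrix(A.T@R).as_rotvec()*3,.01*(q-q0)]
    return least_squares(f,np.clip(q0,LIM[:,0]+.02,LIM[:,1]-.02),bounds=(LIM[:,0],LIM[:,1]))
E
python3 - <<'E'
from kin import *
k=np.load("kin.npz");sg=k["sg"];x=k["x"]
D=data(); q=np.array(D[-1]["j"])
e=np.array([0,0,1.])
yaw=np.radians(-42.3);xc=np.array([np.cos(yaw),np.sin(yaw),0]);s,c=np.sin(np.radians(20)),np.cos(np.radians(20))
zm=s*xc+c*e;xm=c*xc-s*e;ym=np.cross(zm,xm);Rp=np.c_[ym,xm,-zm]
X0=np.array([.594,-.3355,.197])
xl=np.array([np.cos(np.radians(58.05)),np.sin(np.radians(58.05)),0]);yl=np.array([-xl[1],xl[0],0])
th=1.921;n=-np.sin(th)*xl-np.cos(th)*e;zf=-np.cos(th)*xl+np.sin(th)*e;Rf=np.c_[-yl,n,-zf]
W=.546*xl-.2915*yl+.2125*e; T=W+.2175*n-.010*zf
print("Rp",Rp.round(3).tolist(),"Rf",Rf.round(3).tolist(),"T",T.round(4))
for nm,R,p in (("pre",Rp,X0+.06*zm),("grasp",Rp,X0-.052*zm),("lift",Rp,X0-.052*zm+.16*zm),("final",Rf,T)):
    r=ik(R,p,q,sg,x); A,b=fk(r.x,sg,x); print(nm,p.round(4),r.x.round(2),"err",np.linalg.norm(b-p).round(4),np.linalg.norm(Rn.from_matrix(A.T@R).as_rotvec()).round(4)); q=r.x
# moves from the current pose
Dn=D[-1];R0=Rn.from_rotvec(Dn["r"]).as_matrix();p0=np.array(Dn["p"])
t=X0+.06*zm; print("shift/.5",(R0.T@(t-p0)/.5).round(3),"turn/60",(Rn.from_matrix(R0.T@Rp).as_rotvec()/np.radians(60)).round(3))
E
```

```text
Rp [[0.673, 0.695, -0.253], [0.74, -0.632, 0.23], [0.0, -0.342, -0.94]] Rf [[0.849, -0.497, -0.182], [-0.529, -0.797, -0.291], [-0.0, 0.343, -0.939]] T [0.4263 0.1328 0.2777]
pre [ 0.6092 -0.3493  0.2534] [ 0.57  0.81 -0.2   0.92  0.03  1.76  1.24] err 0.0 0.0
grasp [ 0.5808 -0.3235  0.1481] [ 0.58  0.8  -0.21  1.2   0.04  1.49  1.23] err 0.0 0.0
lift [ 0.6213 -0.3604  0.2985] [ 0.56  0.83 -0.18  0.76  0.03  1.89  1.25] err 0.0 0.0
final [0.4263 0.1328 0.2777] [-0.35  0.31 -0.25  1.72  0.21  1.45 -1.23] err 0.0 0.0
shift/.5 [0.009 0.796 0.173] turn/60 [ 0.277 -0.235 -1.312]
```

>>> play_rows:
  rows:
    - [[0, 0.1, 0], [0, 0, -0.14], 1]
    - [[0, 0.2, 0], [0, 0, -0.28], 1]
    - [[0, 0.3, 0], [0, 0, -0.42], 1]
    - [[0, 0.4, 0], [0, 0, -0.56], 1]
    - [[0, 0.5, 0], [0, 0, -0.7], 1]
    - [[0, 0.6, 0], [0, 0, -0.84], 1]
    - [[0, 0.6, 0], [0, 0, -0.9], 1]
    - [[0, 0.6, 0], [0, 0, -0.9], 1]

```text
clock: 5.4
position: [0.654, -0.2638, 0.3419]
ee_rot: [3.083, 0.598, 0.005]
force: [0.1, 0.7, 0.9]
width: 1.001
```

```bash
cat >> kin.py <<'E'
def go(R,p,note=""):
    s,R0=obs(); p0=s["position"]
    print(note,"shift/.5",(R0.T@(p-p0)/.5).round(4),"turn/60",(Rn.from_matrix(R0.T@R).as_rotvec()/np.radians(60)).round(4),"world d mm",((p-p0)*1000).round(1))
e=np.array([0,0,1.])
def pick(yawdeg=-42.3,X0=np.array([.594,-.3355,.197])):
    yaw=np.radians(yawdeg);xc=np.array([np.cos(yaw),np.sin(yaw),0]);s,c=np.sin(np.radians(20)),np.cos(np.radians(20))
    zm=s*xc+c*e;xm=c*xc-s*e;ym=np.cross(zm,xm);return np.c_[ym,xm,-zm],X0,zm
def final():
    xl=np.array([np.cos(np.radians(58.05)),np.sin(np.radians(58.05)),0]);yl=np.array([-xl[1],xl[0],0])
    th=1.921;n=-np.sin(th)*xl-np.cos(th)*e;zf=-np.cos(th)*xl+np.sin(th)*e
    W=.546*xl-.2915*yl+.2125*e; return np.c_[-yl,n,-zf],W,n,zf
E
python3 - <<'E'
from kin import *
R,X0,zm=pick(); go(R,X0+.06*zm,"pre")
E
```

```text
t 5.4 p [ 0.654  -0.2638  0.3419] j [ 0.327  0.522 -0.035  1.169  0.017  1.448  0.678] F [0.1 0.7 0.9] w 1.001
R [[0.928, 0.374, 0.003], [0.374, -0.928, -0.001], [0.003, 0.002, -1.0]]
pre shift/.5 [-0.1475  0.1248  0.1768] turn/60 [ 0.3301 -0.0772 -0.4245] world d mm [-44.8 -85.5 -88.5]
```

>>> play_rows:
  rows:
    - [[-0.074, 0.062, 0.04], [0.165, -0.039, -0.212], 1]
    - [[-0.1475, 0.125, 0.1], [0.33, -0.077, -0.4245], 1]
    - [[-0.1475, 0.125, 0.177], [0.33, -0.077, -0.4245], 1]
    - [[-0.1475, 0.125, 0.177], [0.33, -0.077, -0.4245], 1]
    - [[-0.1475, 0.125, 0.177], [0.33, -0.077, -0.4245], 1]
    - [[-0.1475, 0.125, 0.177], [0.33, -0.077, -0.4245], 1]

```text
clock: 6.0
position: [0.6119, -0.3466, 0.2517]
ee_rot: [-2.575, -1.139, 0.201]
force: [1.3, 0.1, 0.1]
width: 1.0
```

```bash
python3 - <<'E'
from kin import *
R,X0,zm=pick(); go(R,X0-.052*zm,"grasp"); snap("wrist:w6","scene:c6","side:s6")
E
```

```text
t 6.0 p [ 0.6119 -0.3466  0.2517] j [ 0.534  0.806 -0.122  0.92  -0.014  1.753  1.267] F [1.3 0.1 0.1] w 1.0
R [[0.673, 0.695, -0.253], [0.74, -0.632, 0.23], [-0.001, -0.342, -0.94]]
grasp shift/.5 [-0.0076 -0.0015  0.221 ] turn/60 [0.0001 0.0006 0.0001] world d mm [ -31.1   23.  -103.6]
```

View pics/w6.png

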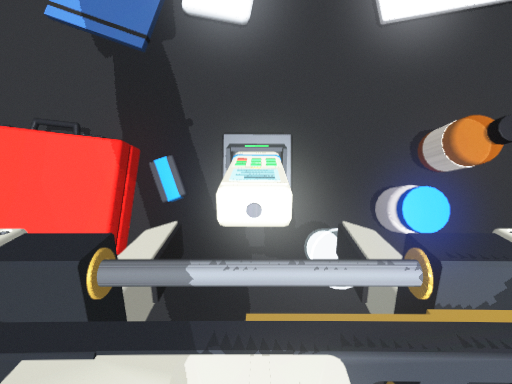

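View pics/c6.png

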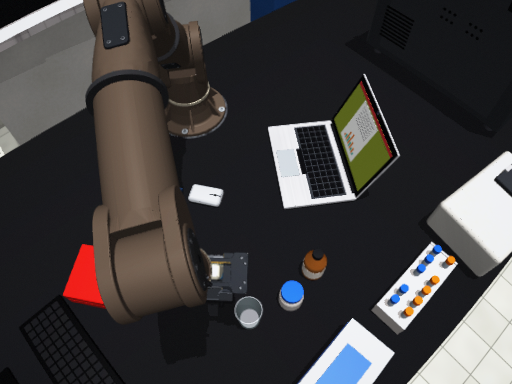

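View pics/s6.png

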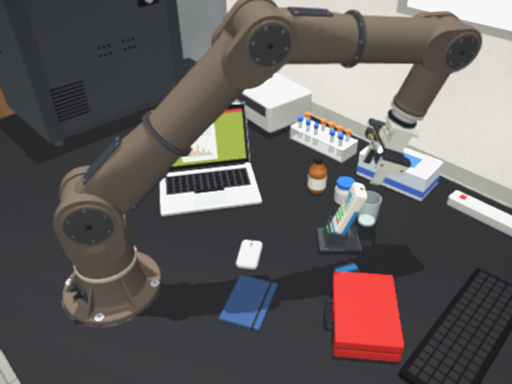

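```bash
python3 - <<'E'
from kin import *
R,X0,zm=pick(); c=load("w6"); 
C,d=ray(c,[(254,210),(217,205),(292,205),(224,134),(291,134)])
for i in range(3):
    s=((X0-C)@zm)/(d[i]@zm); Q=C+d[i]*s; print("top pt",Q.round(4),"rel xm,ym,zm mm",((Q-X0)@np.c_[R[:,1],R[:,0],zm]*1000).round(1))
Q=plane(c,[(224,134),(291,134)],.015); v=Q[1]-Q[0]; print("cradle front edge yaw",np.degrees(np.arctan2(v[1],v[0])),np.linalg.norm(v))
P,dep=pts(c,np.array([(245,200),(265,200),(225,215),(285,215),(254,200)])); print(P.round(4), ((P-X0)@zm*1000).round(1))
E
```

```text
top pt [ 0.5937 -0.3369  0.1967] rel xm,ym,zm mm [ 0.8 -1.2  0. ]
top pt [ 0.5721 -0.355   0.1981] rel xm,ym,zm mm [ -3.3 -29.2   0. ]
top pt [ 0.6103 -0.313   0.1981] rel xm,ym,zm mm [-3.3 27.6  0. ]
cradle front edge yaw 47.68505084176836 0.09422830872711115
[[ 0.5836 -0.3368  0.1984]
 [ 0.5938 -0.3256  0.1972]
 [ 0.5815 -0.356   0.1939]
 [ 0.6127 -0.3218  0.1926]
 [ 0.5881 -0.3318  0.1981]] [-1.  -2.2 -1.4 -2.6 -1.3]
```

```bash
python3 - <<'E'
from kin import *
R,X0,zm=pick(X0=np.array([.5937,-.3365,.197])); go(R,X0-.052*zm,"grasp")
E
```

```text
t 6.15 p [ 0.6112 -0.3472  0.2539] j [ 0.535  0.803 -0.122  0.92  -0.013  1.754  1.269] F [ 0.4 -0.4  0.3] w 1.002
R [[0.672, 0.696, -0.252], [0.74, -0.632, 0.228], [-0.001, -0.34, -0.94]]
grasp shift/.5 [-0.0074  0.0005  0.2247] turn/60 [0.0022 0.001  0.0008] world d mm [ -30.6   22.7 -105.7]
```

>>> play_rows:
  rows:
    - [[-0.0075, 0, 0.03], [0, 0, 0], 1]
    - [[-0.0075, 0, 0.07], [0, 0, 0], 1]
    - [[-0.0075, 0, 0.12], [0, 0, 0], 1]
    - [[-0.0075, 0, 0.16], [0, 0, 0], 1]
    - [[-0.0075, 0, 0.2], [0, 0, 0], 1]
    - [[-0.0075, 0, 0.22], [0, 0, 0], 1]
    - [[-0.0075, 0, 0.2245], [0, 0, 0], 1]
    - [[-0.0075, 0, 0.2245], [0, 0, 0], 1]

```text
clock: 6.95
position: [0.5793, -0.3253, 0.1471]
ee_rot: [-2.574, -1.139, 0.203]
force: [-1.0, -1.0, -0.4]
width: 1.003
```

```bash
python3 - <<'E'
from kin import *
R,X0,zm=pick(X0=np.array([.5937,-.3365,.197])); go(R,X0-.052*zm,"grasp"); snap("wrist:w7","side:s7")
s=load("s7"); im=cv2.cvtColor(s["p"],cv2.COLOR_RGB2BGR)
cv2.imwrite("pics/s7z.png",cv2.resize(im[130:270,290:430],None,fx=4,fy=4,interpolation=cv2.INTER_CUBIC))
E
```

```text
t 6.95 p [ 0.5793 -0.3253  0.1471] j [ 0.549  0.794 -0.139  1.202 -0.002  1.486  1.269] F [-1.  -1.  -0.4] w 1.003
R [[0.672, 0.695, -0.255], [0.74, -0.632, 0.23], [-0.001, -0.343, -0.939]]
grasp shift/.5 [ 0.0029  0.     -0.0022] turn/60 [-0.0009  0.0016  0.0006] world d mm [1.3 0.8 1. ]
```

View pics/w7.png

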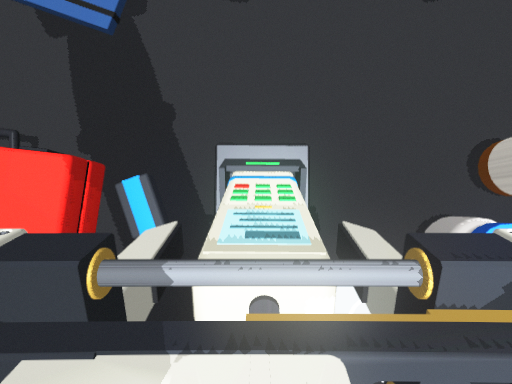

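View pics/s7z.png

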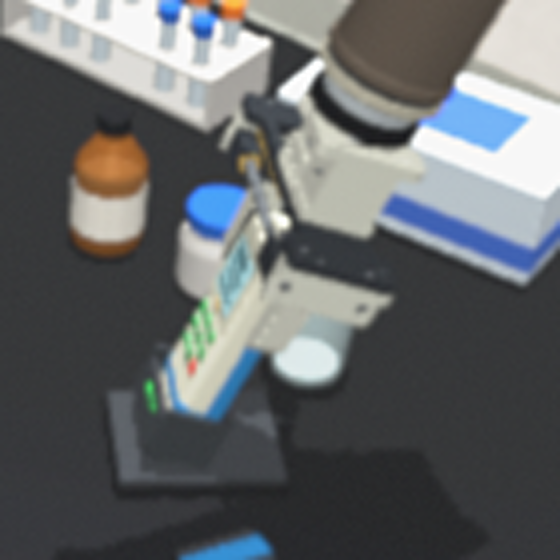

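>>> play_rows:
  rows:
    - [[0.002, 0, 0], [0, 0, 0], 0.35]
    - [[0.002, 0, 0], [0, 0, 0], 0.1]
    - [[0.002, 0, 0], [0, 0, 0], -1]
    - [[0.002, 0, 0], [0, 0, 0], -1]
    - [[0.002, 0, 0], [0, 0, 0], -1]
    - [[0.002, 0, 0], [0, 0, 0], -1]
    - [[0.002, 0, 0], [0, 0, 0], -1]
    - [[0.002, 0, 0], [0, 0, 0], -1]
  newtons: 30

```text
clock: 7.85
position: [0.5795, -0.3246, 0.1459]
ee_rot: [-2.573, -1.139, 0.204]
force: [0.3, 1.0, -1.0]
width: 0.659
```

```bash
python3 - <<'E'
from kin import *
R,X0,zm=pick(X0=np.array([.5937,-.3365,.197])); go(R,X0-.052*zm,"grasp")
E
```

```text
t 7.85 p [ 0.5795 -0.3246  0.1459] j [ 0.548  0.796 -0.139  1.202 -0.003  1.486  1.268] F [ 0.3  1.  -1. ] w 0.659
R [[0.672, 0.695, -0.256], [0.74, -0.631, 0.231], [-0.001, -0.345, -0.939]]
grasp shift/.5 [ 0.0014 -0.0002 -0.0048] turn/60 [-0.0027  0.0017  0.0006] world d mm [1.  0.  2.3]
```

>>> play_rows:
  rows:
    - [[0, 0, -0.02], [0, 0, 0], -1]
    - [[0, 0, -0.04], [0, 0, 0], -1]
    - [[0, 0, -0.06], [0, 0, 0], -1]
    - [[0, 0, -0.08], [0, 0, 0], -1]
    - [[0, 0, -0.1], [0, 0, 0], -1]
    - [[0, 0, -0.1], [0, 0, 0], -1]

```text
clock: 8.45
position: [0.593, -0.3366, 0.1946]
ee_rot: [-2.574, -1.139, 0.203]
force: [-1.1, 0.7, -0.4]
width: 0.653
```

```bash
python3 - <<'E'
from kin import *
obs(); snap("wrist:w8","side:s8")
s=load("s8"); im=cv2.cvtColor(s["p"],cv2.COLOR_RGB2BGR)
cv2.imwrite("pics/s8z.png",cv2.resize(im[130:270,290:430],None,fx=4,fy=4,interpolation=cv2.INTER_CUBIC))
E
```

```text
t 8.45 p [ 0.593  -0.3366  0.1946] j [ 0.546  0.792 -0.132  1.087 -0.007  1.603  1.271] F [-1.1  0.7 -0.4] w 0.653
R [[0.672, 0.695, -0.254], [0.74, -0.632, 0.23], [-0.001, -0.343, -0.939]]
```

View pics/s8z.png

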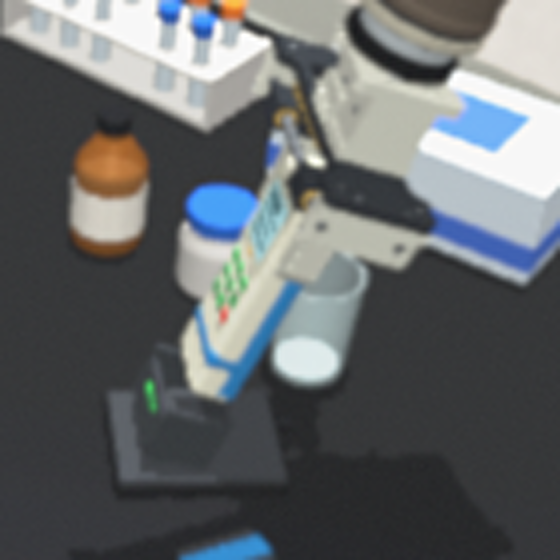

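View pics/w8.png

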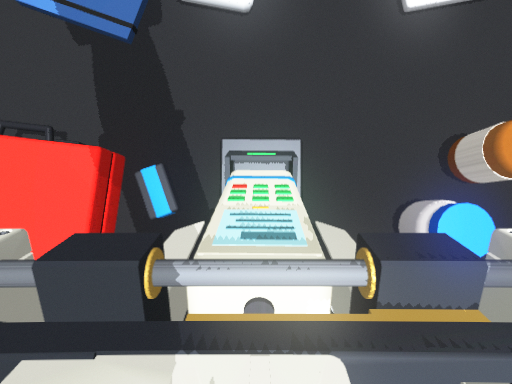

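>>> play_rows:
  rows:
    - [[0, 0, -0.04], [0, 0, 0], -1]
    - [[0, 0, -0.08], [0, 0, 0], -1]
    - [[0, 0, -0.13], [0, 0, 0], -1]
    - [[0, 0, -0.18], [0, 0, 0], -1]
    - [[0, 0, -0.22], [0, 0, 0], -1]
    - [[0, 0, -0.24], [0, 0, 0], -1]
    - [[0, 0, -0.24], [0, 0, 0], -1]

```text
clock: 9.25
position: [0.6236, -0.3642, 0.306]
ee_rot: [-2.574, -1.139, 0.203]
force: [0.4, 0.1, -3.2]
width: 0.65
```

```bash
python3 - <<'E'
from kin import *
R,W,n,z=final(); T=W+.2175*n-.012*z; go(R,T-.06*R[:,1]*0+np.array([0,0,.05])); print(T)
E
```

```text
t 9.25 p [ 0.6236 -0.3642  0.306 ] j [ 0.531  0.842 -0.107  0.721 -0.019  1.918  1.276] F [ 0.4  0.1 -3.2] w 0.65
R [[0.672, 0.695, -0.254], [0.74, -0.632, 0.23], [-0.001, -0.343, -0.939]]
 shift/.5 [ 0.4692 -0.9157  0.2913] turn/60 [-5.547e-01  7.000e-04  1.352e+00] world d mm [-197.6  496.4   19.8]
[0.42598339 0.13218827 0.27585025]
```

>>> play_rows:
  rows:
    - [[0.03, -0.06, 0.02], [-0.035, 0, 0.085], -1]
    - [[0.06, -0.12, 0.04], [-0.07, 0, 0.17], -1]
    - [[0.09, -0.18, 0.06], [-0.105, 0, 0.255], -1]
    - [[0.12, -0.24, 0.077], [-0.14, 0, 0.34], -1]
    - [[0.15, -0.3, 0.096], [-0.175, 0, 0.425], -1]
    - [[0.18, -0.36, 0.115], [-0.21, 0, 0.51], -1]
    - [[0.21, -0.42, 0.134], [-0.245, 0, 0.595], -1]
    - [[0.24, -0.48, 0.153], [-0.28, 0, 0.68], -1]
    - [[0.27, -0.54, 0.172], [-0.315, 0, 0.765], -1]
    - [[0.29, -0.57, 0.181], [-0.33, 0, 0.8], -1]

```text
clock: 10.25
position: [0.4971, -0.0519, 0.3179]
ee_rot: [3.064, 0.02, -0.193]
force: [-0.0, 0.4, -3.2]
width: 0.652
```

```bash
python3 - <<'E'
from kin import *
R,W,n,z=final(); T=W+.2175*n-.012*z; go(R,T+np.array([0,0,.03]))
E
```

```text
t 10.25 p [ 0.4971 -0.0519  0.3179] j [-0.005  0.247 -0.058  1.648  0.08   1.377 -0.07 ] F [-0.   0.4 -3.2] w 0.652
R [[0.992, 0.018, -0.125], [0.009, -0.997, -0.072], [-0.126, 0.071, -0.99]]
 shift/.5 [-0.1348 -0.3714  0.015 ] turn/60 [-0.2248  0.0015  0.5539] world d mm [-71.1 184.1 -12.1]
```

>>> play_rows:
  rows:
    - [[-0.017, -0.046, 0.002], [-0.028, 0, 0.07], -1]
    - [[-0.034, -0.093, 0.004], [-0.056, 0, 0.14], -1]
    - [[-0.05, -0.14, 0.006], [-0.084, 0, 0.21], -1]
    - [[-0.067, -0.186, 0.008], [-0.112, 0, 0.28], -1]
    - [[-0.084, -0.232, 0.01], [-0.14, 0, 0.35], -1]
    - [[-0.1, -0.28, 0.012], [-0.17, 0, 0.42], -1]
    - [[-0.118, -0.325, 0.013], [-0.2, 0, 0.49], -1]
    - [[-0.13, -0.36, 0.014], [-0.215, 0, 0.54], -1]
    - [[-0.1348, -0.3714, 0.015], [-0.2248, 0, 0.554], -1]
    - [[-0.1348, -0.3714, 0.015], [-0.2248, 0, 0.554], -1]

```text
clock: 11.25
position: [0.4273, 0.1297, 0.3053]
ee_rot: [2.694, -0.769, -0.14]
force: [-0.3, -2.5, -3.2]
width: 0.654
```

```bash
python3 - <<'E'
from kin import *
R,W,n,z=final(); T=W+.2175*n-.012*z; go(R,T); snap("side:s9","scene:c9","wrist:w9")
E
```

```text
t 11.25 p [0.4273 0.1297 0.3053] j [-0.449  0.277 -0.119  1.685  0.18   1.504 -1.166] F [-0.3 -2.5 -3.2] w 0.654
R [[0.849, -0.495, -0.184], [-0.528, -0.798, -0.291], [-0.002, 0.344, -0.939]]
 shift/.5 [-0.0047 -0.023   0.0544] turn/60 [0.0009 0.0018 0.0019] world d mm [ -1.3   2.5 -29.5]
```

View pics/s9.png

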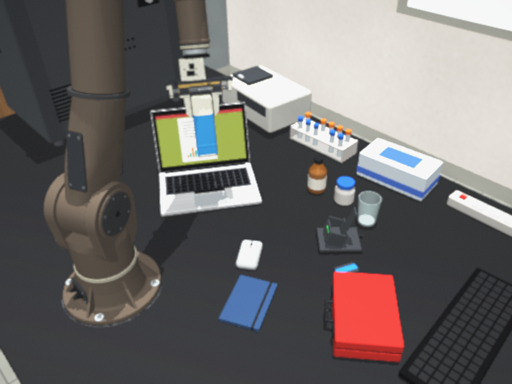

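View pics/c9.png

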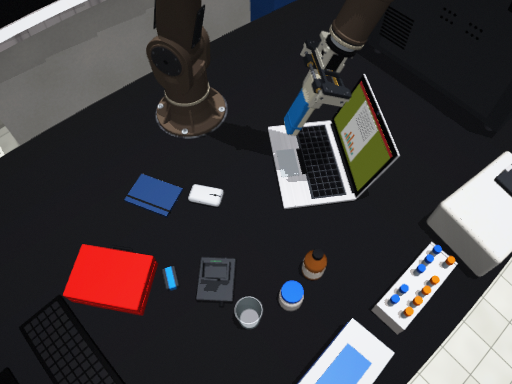

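View pics/w9.png

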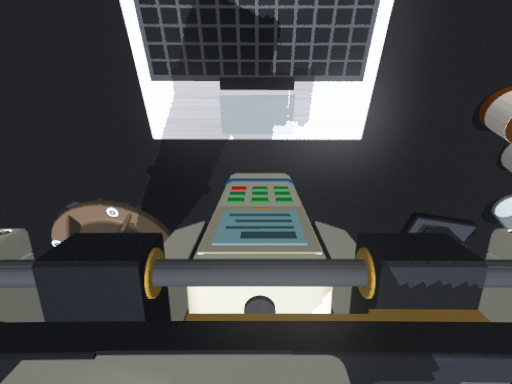

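```bash
python3 - <<'E'
from kin import *
s,R=obs(); p=s["position"]; c=load("w9")
hsv=cv2.cvtColor(c["p"],cv2.COLOR_RGB2HSV); roi=np.zeros(hsv.shape[:2],bool); roi[200:252,200:320]=1
m=roi&(hsv[:,:,0]>85)&(hsv[:,:,0]<105)&(hsv[:,:,1]>50)&(hsv[:,:,2]>120)
m=cv2.morphologyEx(m.astype(np.uint8),cv2.MORPH_CLOSE,np.ones((5,5)))
cn=max(cv2.findContours(m,cv2.RETR_EXTERNAL,cv2.CHAIN_APPROX_NONE)[0],key=cv2.contourArea).reshape(-1,2)
ap=cv2.approxPolyDP(cn,5,True).reshape(-1,2); print(cv2.boundingRect(cn),ap.tolist())
C,d=ray(c,cn); off=p+R[:,1]*(-.0175); t=((off-C)@R[:,1])/(d@R[:,1]); Q=C+d*t[:,None]; L=(Q-p)@R*1000
print("display in tool frame x",L[:,0].min().round(1),L[:,0].max().round(1),"z",L[:,2].min().round(1),L[:,2].max().round(1))
r=cv2.minAreaRect(L[:,[0,2]].astype(np.float32)); print(r)
# depth check of front face
P,dep=pts(c,np.array([(225,225),(260,227),(295,225),(235,205),(285,205),(260,240)])); print(((P-p)@R*1000).round(1))
# meter back plane from side view
sd=load("s9");S=cloud(sd);hs=cv2.cvtColor(sd["p"],cv2.COLOR_RGB2HSV)
mb=(hs[:,:,0]>98)&(hs[:,:,0]<118)&(hs[:,:,1]>140)&(abs(S[:,:,0]-.42)<.12)&(abs(S[:,:,1]-.12)<.12)&(S[:,:,2]>.1)
mb=cv2.erode(mb.astype(np.uint8),np.ones((3,3)))>0
Q=S[mb];ce=Q.mean(0);V=np.linalg.svd(Q-ce,full_matrices=False)[2];nn=V[2]*np.sign(V[2]@R[:,1]); print(mb.sum(),"back normal in tool",(R.T@nn).round(3),"ce tool",(R.T@(ce-p)*1000).round(1))
E
```

```text
t 11.4 p [0.4283 0.1276 0.3061] j [-0.446  0.276 -0.117  1.684  0.18   1.504 -1.165] F [ 0.6  0.2 -2.6] w 0.654
R [[0.847, -0.498, -0.183], [-0.531, -0.796, -0.29], [-0.001, 0.343, -0.939]]
(213, 211, 94, 34) [[213, 241], [306, 244], [295, 211], [224, 211]]
display in tool frame x -22.2 19.1 z -34.3 6.6
((-1.5632667541503906, -13.875040054321289), (41.32514953613281, 40.913734436035156), 0.051085200160741806)
[[-19.  -17.  -12.3]
 [ -1.2 -17.8 -16.6]
 [ 16.7 -16.5 -11.1]
 [-16.8 -15.5  22.5]
 [ 14.4 -15.6  22.4]
 [ -1.3 -17.6 -30.7]]
575 back normal in tool [-0.009  1.    -0.014] ce tool [-4.8 18.3 58. ]
```

```bash
cat >> kin.py <<'E'
def tgt():
    R,W,n,z=final(); return R, W+.2*n-R@np.array([-.0007,-.0175,-.013])
E
python3 - <<'E'
from kin import *
R,T=tgt(); go(R,T)
E
```

```text
t 11.4 p [0.4283 0.1276 0.3061] j [-0.446  0.276 -0.117  1.684  0.18   1.504 -1.165] F [ 0.6  0.2 -2.6] w 0.654
R [[0.847, -0.498, -0.183], [-0.531, -0.796, -0.29], [-0.001, 0.343, -0.939]]
 shift/.5 [-0.0074 -0.0257  0.0571] turn/60 [ 0.0002  0.0017 -0.0015] world d mm [ -2.    3.9 -31.2]
```

>>> play_rows:
  rows:
    - [[-0.003, -0.01, 0.02], [0, 0, 0], -1]
    - [[-0.005, -0.018, 0.04], [0, 0, 0], -1]
    - [[-0.007, -0.0257, 0.057], [0, 0, 0], -1]
    - [[-0.007, -0.0257, 0.057], [0, 0, 0], -1]
    - [[-0.007, -0.0257, 0.057], [0, 0, 0], -1]
    - [[-0.007, -0.0257, 0.057], [0, 0, 0], -1]
    - [[-0.007, -0.0257, 0.057], [0, 0, 0], -1]
    - [[-0.007, -0.0257, 0.057], [0, 0, 0], -1]

```text
clock: 12.2
position: [0.4269, 0.1324, 0.2755]
ee_rot: [2.694, -0.774, -0.138]
force: [0.3, -0.0, -2.7]
width: 0.653
```

```bash
python3 - <<'E'
from kin import *
R,T=tgt(); go(R,T); snap("side:s10","scene:c10"); go(R,T); screen("s10")
s=load("s10"); im=cv2.cvtColor(s["p"],cv2.COLOR_RGB2BGR)
cv2.imwrite("pics/s10z.png",cv2.resize(im[80:220,140:280],None,fx=4,fy=4,interpolation=cv2.INTER_CUBIC))
c=load("c10"); im=cv2.cvtColor(c["p"],cv2.COLOR_RGB2BGR)
cv2.imwrite("pics/c10z.png",cv2.resize(im[30:220,250:400],None,fx=3,fy=3,interpolation=cv2.INTER_CUBIC))
E
```

```text
t 12.2 p [0.4269 0.1324 0.2755] j [-0.452  0.3   -0.122  1.729  0.182  1.437 -1.188] F [ 0.3 -0.  -2.7] w 0.653
R [[0.848, -0.498, -0.182], [-0.531, -0.796, -0.29], [-0.001, 0.342, -0.94]]
 shift/.5 [0.0001 0.0015 0.0018] turn/60 [-0.0006  0.0012 -0.0014] world d mm [-0.5 -0.9 -0.6]
t 12.3 p [0.4268 0.1324 0.2754] j [-0.452  0.3   -0.122  1.73   0.182  1.437 -1.188] F [-0.4  0.7 -3.3] w 0.651
R [[0.848, -0.498, -0.182], [-0.531, -0.796, -0.29], [-0.001, 0.343, -0.939]]
 shift/.5 [0.0003 0.0015 0.0017] turn/60 [-0.0005  0.0013 -0.0013] world d mm [-0.4 -0.9 -0.5]
screen pts 2342 n [-0.498 -0.797  0.342] theta 1.9199 deg 110.0 ce [0.5186 0.2767 0.1162] hinge xl 0.4739 yaw 57.99
```

View pics/s10z.png

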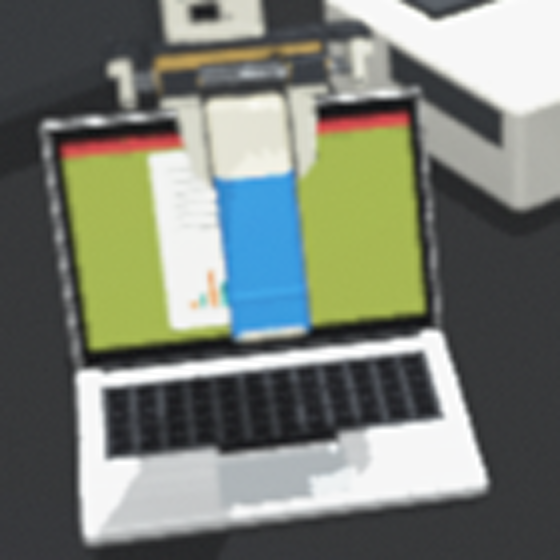

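View pics/c10z.png

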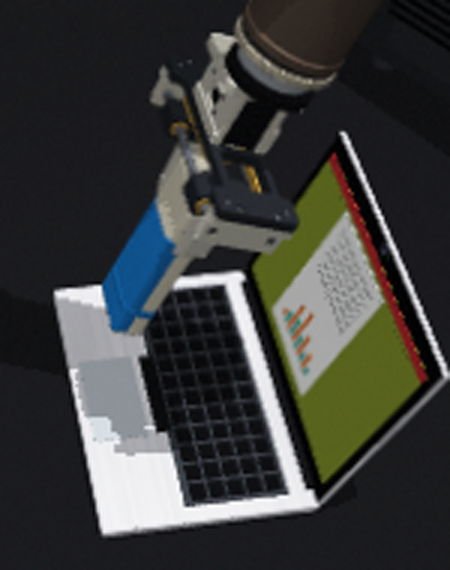

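```bash
python3 - <<'E'
from kin import *
from cell import arm
a=load("scene0");b=load("c10")
d=np.abs(a["p"].astype(int)-b["p"].astype(int)).max(2)[170:384,0:340]>60
ys,xs=np.nonzero(d); print("changed px",d.sum(),(xs.min(),xs.max(),ys.min()+170,ys.max()+170) if len(xs) else "")
R,T=tgt(); go(R,T); print(arm.observe()["dq"].round(4)); print(arm.sign_off())
E
```

```text
changed px 948 (np.int64(193), np.int64(339), np.int64(170), np.int64(279))
t 12.3 p [0.4268 0.1324 0.2754] j [-0.452  0.3   -0.122  1.73   0.182  1.437 -1.188] F [-0.4  0.7 -3.3] w 0.651
R [[0.848, -0.498, -0.182], [-0.531, -0.796, -0.29], [-0.001, 0.343, -0.939]]
 shift/.5 [0.0003 0.0015 0.0017] turn/60 [-0.0005  0.0013 -0.0013] world d mm [-0.4 -0.9 -0.5]
[-0.0006  0.0015 -0.0008  0.0009 -0.0006 -0.0027 -0.0017]
the job is handed in; nothing more can be done
None
```

The job is handed in at 12.3 s. The laptop screen stands open and the meter is held in front of the webcam, display facing the lens.

**Screen:** I pushed it open by its top edge with the closed fingers. The last depth-plane fit gives 110.0°.

**Meter:** I drew it straight up out of the cradle along its own axis, carried it over the laptop and turned it to face the lens.

**Last checks:**
- **Position:** the gripper is within about 1.2 mm and 0.2° of the target pose. That target puts the display centre 200 mm out on the webcam's axis. Taking the camera errors into account, I expect 2–3 mm there. The meter leans about 20° with the screen so that it squarely faces the lens.
- **Seat in the grip:** seen just before the final 3 cm lowering, the meter's back was parallel to the gripper axes within about 1°. Its display centre read 1–2 mm off where the grasp should have put it, so I split the difference.
- **Stillness and contact:** joint speeds are essentially zero, and the measured downward force of about 3 N matches the meter's weight. In both room views nothing but the gripper is near the meter.
- **Bystanders:** the cradle and the other items look unmoved by eye. An image comparison with the start did show changed pixels around the removed meter and the edge of the laptop region, and I did not trace each one.

**Different from the advice:** I gripped across the 60 mm with 30 N, but from above. The fingertips reach down to about 118 mm from the foot, and the grip centre is about 137 mm, not 80–120 mm. A grip from behind at that height was out of reach with the cradle facing this way, and one from the front would have blocked the display. The meter did not visibly slip.

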